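# Hang up the rinsing basket and show the medallion to the inspection camera

### The job

On the jeweller's bench, clear the inspection camera's view: take the rinsing basket by the wooden grip and hang it by its handle on the hook of the drip stand. Then take the casting with the round stone setting out of the wooden rest and hold it still in the air in front of the lens, upright as it stood in the rest but leaned back to face the camera squarely, the setting towards the lens, on the lens's axis and 15 cm from the glass. Finish while holding it there, and leave everything else on the bench where it is.

Things in the scene. Friction and masses are not known exactly. Their poses are not given: they have to be found in the camera images.
- basket: Steel rinsing basket, 150 g, on the camera stand's plate: round bowl 90 mm across, 55 mm high, with a rigid upright bail of 5 mm wire in its y-z plane, peaking on the axis 148 mm above the underside and sloping down to both sides. On the peak stands a wooden grip, a cylinder 22 mm across, 150 to 190 mm above the underside. Origin: centre of the underside; z up, y along the bail.
- bail_top (a point): Centre of the bail wire at its peak, on the basket's axis, 148 mm above the underside; the hook goes under it, with the bail across the hook.
- basket_grip (a point): Point in the wooden grip, on its axis, 173 mm above the basket's underside: where to take it from above (any yaw; fingertips then stay above the bail).
- drip_stand: Fixed. A 14 mm post, 243 mm high, on a 120 mm square foot, 12 mm thick, carries a hook of 8 mm wire that runs from the post's top to local -x, dips to its seat 90 mm from the post and turns up: the tip is 22 mm beyond the seat and rises 20 mm above it. Origin on the table under the seat; hook in the local x-z plane; local x points from seat to post.
- hook_seat (a point): Lowest point of the hook's upper side, where the bail rests, 222 mm above the table (a hung basket's bail_top lies about 2 to 3 mm above it).
- rest: Fixed wooden rest 50 x 186 x 22 mm with three slots in a row along its y, at y = -58, 0 and 58 mm; slots are 10 mm wide, 43 mm long and 16 mm deep (floors 6 mm above the table). Origin: centre of the underside; z up.
- medallion: The wanted casting, silvery metal, 160 g: plate 8 mm thick (x), 40 mm wide (y), 84 mm high (z) with a half-round top, upright in one of the rest's slots (which varies); the only one with a stone setting, a round boss 18 mm across, 6 mm proud of the front, centred 32 mm above the bottom edge. Origin: centre of its bottom edge; x out of the front (at first away from the robot), z to the round top.
- setting (a point): Centre of the setting's root on the medallion's front face: 4 mm in front of the mid-plane, 32 mm above the bottom edge. This point goes to focus.
- medallion_grip (a point): Point at mid-thickness, 66 mm above the medallion's bottom edge, 18 mm below its top: where to pinch it across the 8 mm thickness from above, clear of the setting.
- camera_head: Fixed inspection camera on the stand: a 40 mm black lens barrel and white housing, looking at the robot side and 0.44 rad (25 degrees) downwards. Origin: centre of the lens glass, 244 mm above the table. x runs back along the lens's axis, away from what it sees (from the focus point to the lens); y level; z up across the lens.
- focus (a point): The camera's focus point in the air, on the lens's axis 150 mm in front of the glass, 180 mm above the table; axes as the camera head's. The medallion held right has its x, y, z along the head's x, y, z.
- stand: Fixed inspection stand: 160 x 150 x 6 mm steel base plate centred under the focus point, with a 22 mm mast 310 mm high 280 mm behind its centre (local +x, the side the camera is on). Origin on the table under the focus point.
- plain_casting: Bystander in the rest: same plate with the half-round top (84 mm) but no setting. Origin: centre of its bottom edge.
- square_casting: Bystander in the rest: flat plate 8 x 40 x 78 mm with a square top. Origin: centre of its bottom edge.
- pliers: Bystander: steel pliers lying flat, 150 mm long, 12 mm high; origin under the pivot.
- saw_frame: Bystander: piercing saw lying flat, wooden handle 32 mm thick and steel bow, about 290 x 95 mm; origin on the table, on the blade's line, 60 mm from the bow's handle end.
- hammer: Bystander: hammer lying flat; origin under its middle.
- brush: Bystander: bench brush lying flat; origin under its middle.
- tin: Bystander: round aluminium tin, 60 mm across, 45 mm high; origin under its centre.

How it is judged:
On the way, in this order (a step that is already met when the one before it is completed fails the run):
1. the rinsing basket hangs by its bail on the drip stand's hook, let go and at rest (distance between bail_top and hook_seat below 0.02 m and contact force between basket and drip_stand above 0.5 N and contact force between basket and the fingers below 0.1 N and angle between basket's own z axis and vertical below 0.3 rad and linear speed of basket below 0.08 m/s), for 0.3 s.
2. the medallion is lifted clear of the rest (height (world z) of medallion above 0.06 m and contact force between medallion and the fingers above 0.5 N), for 0.2 s.
At the end, for the whole second after the job is handed in: Basket released, hanging still: bail peak within 20 mm of the hook seat, tilt under 0.3 rad. Medallion still, carried by the fingers alone: setting within 15 mm of the focus point, facing the lens, round top up, axes within 0.16 rad of the camera head's (all of step 1 and distance between setting and focus below 0.015 m and angle between the x axis of medallion and the x axis of camera_head, either way round below 0.16 rad and angle between the z axis of medallion and the z axis of camera_head, either way round below 0.16 rad and angle between medallion's own z axis and vertical below 0.8 rad and x of camera_head in the frame of medallion above 0.1 m and contact force between medallion and the fingers above 1 N and contact force between medallion and stand below 0.1 N and contact force between medallion and rest below 0.1 N and linear speed of medallion below 0.02 m/s); the arm keeps its last pose, push and grip.
It fails at once if one of the other castings is moved in or out of the rest (over 20 mm) (distance of any of plain_casting, square_casting from where it was at the start of the episode above 0.02 m).
It fails at once if a tool or the tin on the bench is pushed away (over 30 mm) (distance of any of pliers, saw_frame, hammer, brush, tin from where it was at the start of the episode above 0.03 m).
It also fails if it takes over 69 s, if anything falls off the work surface, if the arm or the gripper's body presses on something with over 40 N, if the wrist force passes 120 N, or if a joint passes its speed limit or range.

### The arm

A 6-joint arm with a two-finger parallel gripper is mounted at the origin on the work surface. World frame = base frame: x ahead of the robot, y to its left, z up, the work surface at z = 0. Lengths are in m, angles in rad, forces in N, time in s.
With the tool pointing down it reaches from about 0.425 to 0.95 m from the base axis. Payload 3.5 kg.
Tool frame: the origin (TCP) lies on the centre line of the jaws, within the pads' length; the fingertips stand 14 mm ahead of it and the grasp point (between the pads) lies 5 mm behind it (tips_ahead is the distance from the TCP to the fingertips, in m); y points along the fingers, z is the direction in which the jaws open and shut, and the axes are right-handed (so a half turn about y gives the same grasp; the last joint's range is limited). The gripper opens to 85 mm and grips with 20 to 120 N. Pads are 22 mm wide; open, the fingers measure 114 mm over their backs; the gripper's body (76 mm by 85 mm) begins 54 mm behind the grasp point. The pads swing forward as they close: fully open they stand 13 mm farther back than shut.
Start: joints at [-1.294, 0.286, 1.577, -0, 1.279, -0.15], TCP at [0.279, -0.614, 0.245] pointing down, gripper open.
Joint ranges: [-2.77, 2.77], [-0.9, 2.22], [0.21, 2.48], [-1.53, 4.67], [0.24, 2.81], [-2.84, 2.84]. Speed limits (rad/s): [2.79, 2.79, 3.14, 3.14, 3.14, 3.14].

### API

Orientations are given as a unit quaternion [x, y, z, w].
In Python, from plant import get_state, read_camera, sign_off, tips_ahead gives the robot as it stands.
- The arm moves only by the tool send_rows, never from a script. Its argument "plan" is a list of rows, each a list of 2 entries, a list of its own where there are three numbers: the shift along the tool's x, y, z in units of 12 cm (1.0 is 12 cm), then the turn, a rotation vector about the tool's x, y, z in units of 360 degrees (1.0 is 360 degrees). In form: [[[tx, ty, tz], [rx, ry, rz]], ...]. A call has 1 to 12 rows; each row shifts and turns the commanded pose from where the row before left it, along the tool's axes as they then stand; what a row does not reach is not made up. A row lasts 1/10 s, in which the tool goes at most 50 mm and 8.59 degrees, less where a joint would pass 70% of its speed; a pose out of reach is approached as far as the arm can. A call with a number of a shift or a turn outside -1 to 1 is refused whole. A call with a gripper value outside its range is refused whole. "gripper" is the closure, from 0 (fully open) to 1 (shut), set as the call begins (left out, the last holds). The fingers move at their own pace and stop on an object; "grip_force" is the grip in N (left out, the last holds). Time passes only in rows, so rows that do not move let the fingers close. It gives the time, the measured TCP pose, the force and the opening at its end, in the units of the state.
- get_state(): the state, without advancing time (a new reading comes with each control period).
- read_camera(name): name is "scene" or "top"; returns a dict with "img" (480x640x3 uint8, blue, green, red), "fx", "fy", "cx", "cy" (pixels), "world_from_camera" (4x4, takes a point from camera to world coordinates). Camera axes: x right, y down, z forward; pixel columns grow to the right and rows downward; lengths in m; the calibration is good to about 2 mm. A picture is of the moment at which its call begins. There is no depth.
- sign_off(): hands the job in, once; it reports no verdict.
The state is a dict: "time": time; "qpos": joint angles; "dq": joint speeds; "joint_efforts": joint torques, N m; "eef_pos": TCP position; "tcp_rot": TCP orientation; "contact_force": force on the tool from outside, world axes, zero at the start; "wrist_torque": the same for the moment, N m; "opening": opening from 0.0 (shut) to 1.0 (fully open).
Only numpy, scipy, OpenCV 4.12 (cv2) and the standard library are available. Lean on these libraries where they do the work, as an engineer would, in place of code of your own. Each camera call takes 0.05 s, during which the arm holds its last target. There are 200 camera calls.

## Working session

There is one attempt and no reset: what is moved stays moved. The work goes in short steps, Python scripts to look and compute and a tool call to move; the robot and the scene stay as the last step left them, time stands still between calls to the robot, and variables do not carry over. Pictures are saved under pics/ and viewed, about 8 in all and at most 12, crops included, and the job is handed in when it is done.

Besides the shell and the picture viewer there is one more tool, called after "Request:" as name([rows], argument=value, ...), one row to a line, values as JSON. send_rows: Moves the arm, as the interface text tells. Its arguments: {"type":"object","properties":{"plan":{"type":"array"},"gripper":{"type":"number"},"grip_force":{"type":"number"}},"required":["plan"]}

```bash
mkdir -p pics; ls
python3 - <<'E'
from plant import *
import cv2
print(get_state(), tips_ahead)
for n in("scene","top"):
    c=read_camera(n); cv2.imwrite(f"pics/{n}0.png",c["img"]); print(n,c["fx"],c["fy"],c["cx"],c["cy"]); print(c["world_from_camera"])
E
```

```text
pics
{'time': 0.0, 'qpos': array([-1.29400445e+00,  2.87181020e-01,  1.57819584e+00,  2.08625961e-06,
        1.27860631e+00, -1.49991685e-01]), 'dq': array([-0.00032024,  0.00095402, -0.00047462, -0.00086474, -0.00041695,
       -0.00056989]), 'joint_efforts': array([ 1.08120330e-03, -4.05976546e+01, -2.92626590e+01, -8.06388880e-05,
        5.70257631e-03,  2.88924404e-06]), 'eef_pos': array([ 0.27927027, -0.61382262,  0.24392671]), 'tcp_rot': array([-0.14980075,  0.69191143, -0.69022439,  0.14969506]), 'contact_force': array([ 0.11620652,  0.29082069, -0.32890411]), 'wrist_torque': array([-0.03735034,  0.01811565,  0.00086623]), 'opening': 1.0012818826636203} 0.014
scene 450.47948898700525 450.47948898700525 317.99211424139736 239.5155375614946
[[ 0.74935438  0.38341836 -0.53986885  1.06784471]
 [ 0.66193397 -0.4554764   0.59530217 -0.66519736]
 [-0.01764773 -0.80344982 -0.59511087  0.78092141]
 [ 0.          0.          0.          1.        ]]
top 603.456814918201 603.456814918201 318.19976469914184 244.5636449445553
[[ 0.01946972 -0.99839995  0.05308931  0.41334893]
 [-0.99960696 -0.01836705  0.0211795  -0.07071932]
 [-0.02017052 -0.0534808  -0.99836514  1.7297045 ]
 [ 0.          0.          0.          1.        ]]
```

View pics/scene0.png

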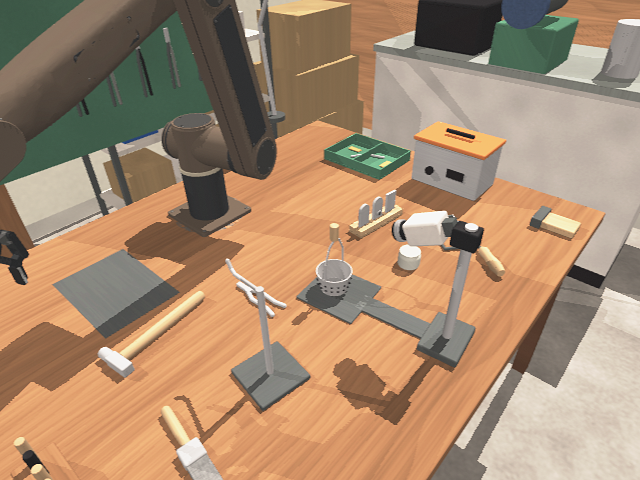

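View pics/top0.png

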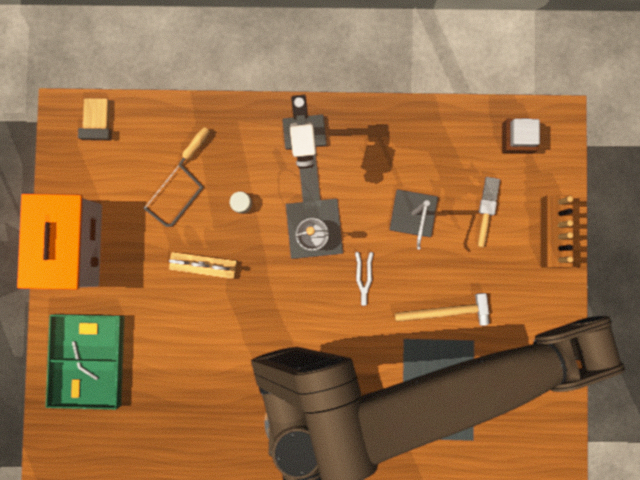

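The scene view shows the rest at about (375,215), the basket at (334,270) with its grip at (334,230), the drip stand's post at (262,290) and the hook running to (230,262). The top view shows the plate at (315,228), the grip at (310,230), the drip foot at (414,212) with the hook tip near (419,247), and the rest at (203,265). Next is a zoomed composite.

Run:
```python
import cv2,numpy as np
s=cv2.imread("pics/scene0.png");t=cv2.imread("pics/top0.png")
def cr(i,x,y,w,h,k): return cv2.resize(i[y:y+h,x:x+w],(w*k,h*k),interpolation=cv2.INTER_CUBIC)
a=cr(s,340,180,66,60,6)   # 396x360
b=cr(t,160,245,84,40,4)   # 336x160
c=cr(t,284,190,66,75,4)   # 264x300
d=cr(t,384,180,66,75,4)
e=cr(s,305,215,75,100,3)[:, :]
out=np.zeros((600,800,3),np.uint8)
out[:360,:396]=a; out[0:160,400:736]=b
out[162:462,400:532+132]=c
out[362:600,0:264]=d[0:238]
out[362:600,270:395]=cr(s,305,215,75,100,3)[:238,40:165]
cv2.imwrite("pics/crop1.png",out)
```

```text
(no output)
```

View pics/crop1.png

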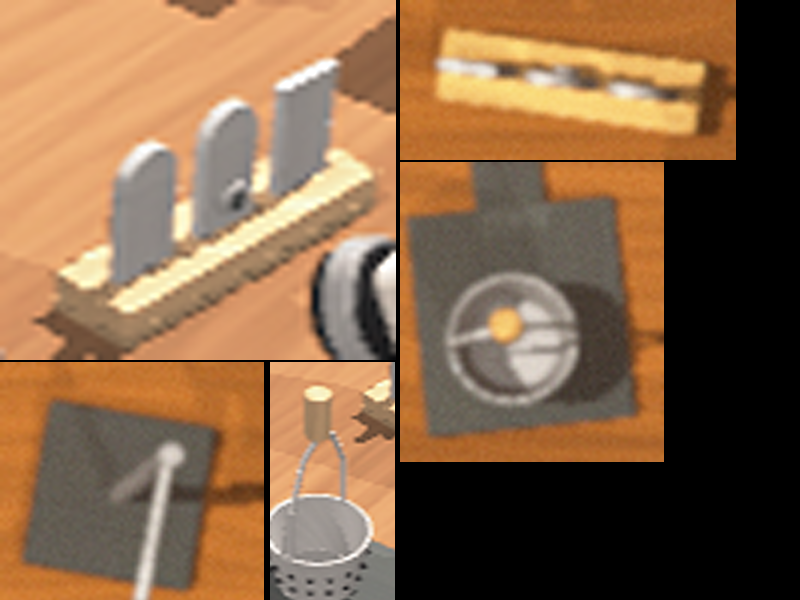

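The middle casting has the setting. Now I measure the rest, plate, foot, grip, rim and hook.

```bash
cat > h.py <<'E'
import numpy as np,cv2
from plant import *
from scipy.spatial.transform import Rotation as R
def ray(c,u,v):
    T=c["world_from_camera"]; d=np.array([(u-c["cx"])/c["fx"],(v-c["cy"])/c["fy"],1]); return T[:3,3],T[:3,:3]@d
def onz(c,u,v,z):
    o,d=ray(c,u,v); return o+d*(z-o[2])/d[2]
def tri(c1,p1,c2,p2):
    o1,d1=ray(c1,*p1);o2,d2=ray(c2,*p2); s=np.linalg.lstsq(np.c_[d1,-d2],o2-o1,rcond=None)[0]
    a,b=o1+s[0]*d1,o2+s[1]*d2; return (a+b)/2,np.linalg.norm(a-b)
def blob(m,box):
    k=np.zeros_like(m);x,y,w,h=box;k[y:y+h,x:x+w]=m[y:y+h,x:x+w]
    k=cv2.morphologyEx(k,cv2.MORPH_CLOSE,np.ones((3,3),np.uint8))
    return max(cv2.findContours(k,cv2.RETR_EXTERNAL,cv2.CHAIN_APPROX_NONE)[0],key=cv2.contourArea)
def rect(c,ct,z):
    b=cv2.boxPoints(cv2.minAreaRect(ct)); P=np.array([onz(c,*p,z) for p in b])
    return P.mean(0),P,[np.linalg.norm(P[i]-P[(i+1)%4]) for i in range(2)],[np.arctan2(*(P[(i+1)%4]-P[i])[[1,0]]) for i in range(2)]
E
python3 - <<'E'
from h import *
np.set_printoptions(precision=4,suppress=True)
t=read_camera("top");s=read_camera("scene")
hsv=cv2.cvtColor(t["img"],cv2.COLOR_BGR2HSV);H,S,V=cv2.split(hsv)
for n,p in dict(wood=(200,290),restwood=(205,258),plate=(300,250),foot=(400,220),grip=(310,230),rim=(298,230)).items(): print(n,hsv[p[1],p[0]])
wood=((H>=14)&(H<=28)&(V>170)&(S>60)).astype(np.uint8)*255
dark=((S<75)&(V<140)).astype(np.uint8)*255
for n,m,box,z in (("rest",wood,(160,245,84,40),.022),("foot",dark,(384,185,60,60),.012),("plate",dark,(284,190,62,72),.006)):
    c,P,l,a=rect(t,blob(m,box),z); print(n,c,l,a,"\n",P[:,:2])
g=blob(wood,(298,215,25,30));(u,v),r=cv2.minEnclosingCircle(g);print("grip",u,v,r,onz(t,u,v,.196))
hs=cv2.cvtColor(s["img"],cv2.COLOR_BGR2HSV)
b=s["img"][215:250,320:350]
o=np.zeros((600,800,3),np.uint8)
def cr(i,x,y,w,h,k): return cv2.resize(i[y:y+h,x:x+w],(w*k,h*k),interpolation=cv2.INTER_NEAREST)
o[:360,:400]=cr(t["img"],290,205,50,45,8)
o[:480,400:800]=cr(t["img"],400,195,40,48+7,10)[:480]
o[360:600,:260]=cr(s["img"],220,255,65,60,4)
o[482:600,400:560]=cr(s["img"],315,222,40,30,4)[:118]
cv2.imwrite("pics/crop2.png",o)
E
```

```text
wood [ 14 196 191]
restwood [ 20 135 246]
plate [ 21  50 108]
foot [26 39 97]
grip [ 20 136 245]
rim [  6  39 131]
rest [0.4415 0.2961 0.022 ] [np.float64(0.11091172219881158), np.float64(0.2371526906181877)] [np.float64(0.033574460726968354), np.float64(-1.5523872936464767)] 
 [[0.3838 0.4126]
 [0.4946 0.4163]
 [0.499  0.1792]
 [0.3884 0.1763]]
foot [ 0.5998 -0.3039  0.012 ] [np.float64(0.11492722747254894), np.float64(0.11557475276143252)] [np.float64(-0.16256362933052074), np.float64(-1.7326057225688742)] 
 [[ 0.5524 -0.2376]
 [ 0.6658 -0.2562]
 [ 0.6472 -0.3703]
 [ 0.534  -0.3514]]
plate [ 0.5692 -0.0188  0.006 ] [np.float64(0.1459716821447707), np.float64(0.1902934169529891)] [np.float64(-1.4539760719089745), np.float64(-3.0246617824018287)] 
 [[ 0.6552  0.065 ]
 [ 0.6722 -0.08  ]
 [ 0.4832 -0.1022]
 [ 0.4661  0.0419]]
grip 310.0 230.5 4.609872341156006 [ 0.5304 -0.0166  0.196 ]
```

View pics/crop2.png

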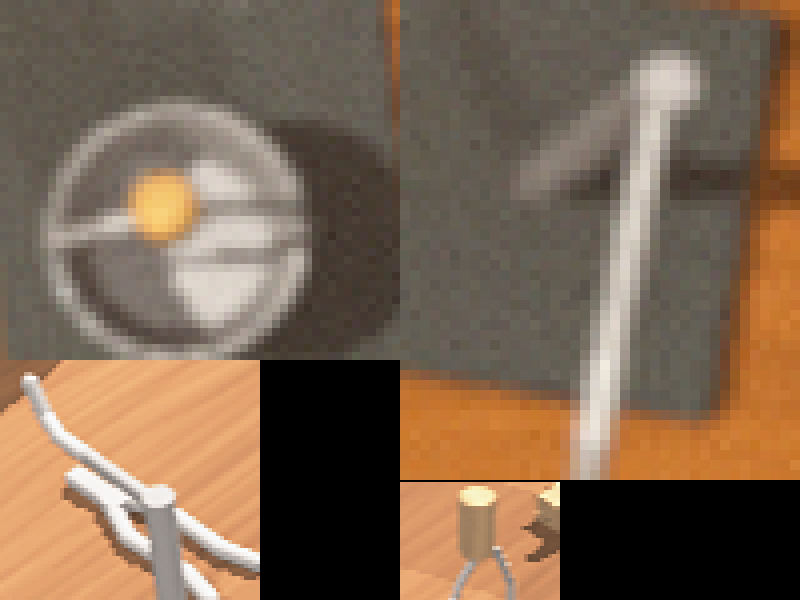

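Top view: grip at (310,230), post top at (426.8,203.2), hook axis through (418.7,241), and bail ends at (296,235) and (328,231). Scene view: hook tip at (227.5,260) and post top at (259.5,288).

Run:
```python
from h import *
np.set_printoptions(precision=4,suppress=True)
t=read_camera("top");s=read_camera("scene")
H,S,V=cv2.split(cv2.cvtColor(t["img"],cv2.COLOR_BGR2HSV))
m=((H>=16)&(H<=28)&(V>195)&(S<185)&(S>60)).astype(np.uint8)*255
m[:, :]=cv2.morphologyEx(m,cv2.MORPH_CLOSE,np.ones((9,9),np.uint8))
c,P,l,a=rect(t,blob(m,(160,245,84,40)),.022); print("rest",c,l,a)
print("rest hand",[onz(t,*p,.022)[:2] for p in((172.5,252.5),(236,261),(234,278),(169,270))])
print("bowl",onz(t,312.2,233.7,.061), "bail ends",onz(t,296,235.2,.06),onz(t,328.1,231.1,.06))
p0,e0=tri(t,(426.8,203.2),s,(259.5,288)); p1,e1=tri(t,(418.7,248),s,(227.5,260))
print("post",p0,e0,onz(t,426.8,203.2,.243),"tip",p1,e1); A=onz(t,418.7,241,.226);print("hook pt",A)
# plate: corners by eye from crop1 (scale4, off 400,162 -> 284,190)
C=[(408,217),(612,200),(636,412),(430,436)]
Q=np.array([onz(t,284+(x-400)/4,190+(y-162)/4,.006) for x,y in C]);print("plate",Q.mean(0),np.diff(Q,axis=0)[:,:2],[np.linalg.norm(d) for d in np.diff(Q,axis=0)])
# mast top ~ (299,102) z .31
print("mast",onz(t,299,102,.31))
# grip in scene: top disc centre
print("grip tri",tri(t,(310,230.5),s,(315+77/4,222+12/4)))
print(R.from_quat(get_state()["tcp_rot"]).as_matrix())
```

```text
rest [0.4399 0.2954 0.022 ] [np.float64(0.05100404721817021), np.float64(0.18675067744467255)] [np.float64(-0.11013965900792562), np.float64(-1.69318273797462)]
rest hand [array([0.4739, 0.3798]), array([0.4532, 0.1979]), array([0.4049, 0.2023]), array([0.424 , 0.3882])]
bowl [ 0.5319 -0.0181  0.061 ] bail ends [0.527  0.0268 0.06  ] [ 0.54  -0.062  0.06 ]
post [ 0.5994 -0.3041  0.2473] 0.0011882968179474339 [ 0.5995 -0.3052  0.243 ] tip [ 0.489  -0.2862  0.2411] 0.0013847688303643122
hook pt [ 0.5068 -0.2887  0.226 ]
plate [ 0.5509 -0.0222  0.006 ] [[ 0.0148 -0.1463]
 [-0.1519 -0.0198]
 [-0.0199  0.1469]] [np.float64(0.14704357088200706), np.float64(0.15320641096333693), np.float64(0.1482239195810728)]
mast [0.8289 0.0119 0.31  ]
grip tri (array([ 0.5303, -0.0166,  0.1978]), np.float64(0.00015887197181577227))
[[-0.9103 -0.0002  0.4139]
 [-0.4139  0.0007 -0.9103]
 [-0.0001 -1.     -0.0007]]
```

```bash
cat >> h.py <<'E'
np.set_printoptions(precision=4,suppress=True)
def down(j): # tool down, jaw azimuth j
    z=np.array([np.cos(j),np.sin(j),0]);y=np.array([0,0,-1.]);return np.c_[np.cross(y,z),y,z]
def go(p,Rm,start=None):
    """turn first (about TCP), then shift in the turned frame"""
    st=get_state() if start is None else None
    p0,R0=(st["eef_pos"],R.from_quat(st["tcp_rot"]).as_matrix()) if start is None else start
    rv=R.from_matrix(R0.T@Rm).as_rotvec(); d=Rm.T@(np.array(p)-p0)
    print("turn deg",np.degrees(rv)," units/10:",rv/(2*np.pi)/10," shift mm",d*1e3,"units:",d/.12)
    return np.array(p),Rm
E
python3 - <<'E'
from h import *
J=np.arctan2(-.99,.14)
st=get_state();p=st["eef_pos"];R0=R.from_quat(st["tcp_rot"]).as_matrix()
a=go([p[0],p[1],.34],R0); a=go([.531,-.017,.34],down(J),a); go([.531,-.017,.174],down(J),a)
E
```

```text
turn deg [0. 0. 0.]  units/10: [0. 0. 0.]  shift mm [ -0.0135 -95.1291  -0.0708] units: [-0.0001 -0.7927 -0.0006]
turn deg [ 0.0435 16.4036 -0.002 ]  units/10: [ 0.      0.0046 -0.    ]  shift mm [-332.7702    0.     -556.1387] units: [-2.7731  0.     -4.6345]
turn deg [0. 0. 0.]  units/10: [0. 0. 0.]  shift mm [  0. 166.   0.] units: [0.     1.3833 0.    ]
```

Request:
send_rows([
  [[0,-0.2,0],[0,0,0]],
  [[0,-0.2,0],[0,0,0]],
  [[0,-0.2,0],[0,0.0091,0]],
  [[0,-0.2,0],[0,0.0091,0]],
  [[0,0,0],[0,0.0091,0]],
  [[0,0,0],[0,0.0091,0]],
  [[0,0,0],[0,0.0091,0]],
  [[0,0,0],[0,0,0]],
], gripper=0)

```text
time: 1.1
eef_pos: [0.2794, -0.6144, 0.3412]
tcp_rot: [-0.05, 0.705, -0.705, 0.05]
contact_force: [0.3, -0.6, 0.4]
opening: 1.002
```

Request:
send_rows([
  [[-0.139,0,-0.232],[0,0,0]],
  [[-0.139,0,-0.232],[0,0,0]],
  [[-0.139,0,-0.232],[0,0,0]],
  [[-0.139,0,-0.232],[0,0,0]],
  [[-0.139,0,-0.232],[0,0,0]],
  [[-0.139,0,-0.232],[0,0,0]],
  [[-0.139,0,-0.232],[0,0,0]],
  [[-0.139,0,-0.232],[0,0,0]],
  [[-0.139,0,-0.232],[0,0,0]],
  [[-0.139,0,-0.232],[0,0,0]],
])

```text
time: 2.1
eef_pos: [0.4058, -0.3141, 0.3414]
tcp_rot: [0.05, -0.705, 0.705, -0.05]
contact_force: [0.5, 0.1, 0.1]
opening: 0.999
```

Request:
send_rows([
  [[-0.139,0,-0.232],[0,0,0]],
  [[-0.139,0,-0.232],[0,0,0]],
  [[-0.139,0,-0.232],[0,0,0]],
  [[-0.139,0,-0.232],[0,0,0]],
  [[-0.139,0,-0.232],[0,0,0]],
  [[-0.139,0,-0.232],[0,0,0]],
  [[-0.139,0,-0.232],[0,0,0]],
  [[-0.139,0,-0.232],[0,0,0]],
  [[0,0,0],[0,0,0]],
  [[0,0,0],[0,0,0]],
])

```text
time: 3.1
eef_pos: [0.5063, -0.0757, 0.3413]
tcp_rot: [0.051, -0.705, 0.705, -0.051]
contact_force: [1.0, -0.1, -0.2]
opening: 1.001
```

Run:
```python
from h import *
st=get_state();print(st["time"],st["eef_pos"],st["qpos"])
a=go([.531,-.017,.34],down(np.arctan2(-.99,.14)))
go([.531,-.017,.174],a[1],a)
```

```text
3.1 [ 0.5063 -0.0757  0.3413] [-0.3466 -0.1397  1.8542 -0.0005  1.4272  1.0808]
turn deg [-0.0237  0.1703  0.02  ]  units/10: [-0.  0.  0.]  shift mm [-32.6648   1.2928 -54.6755] units: [-0.2722  0.0108 -0.4556]
turn deg [0. 0. 0.]  units/10: [0. 0. 0.]  shift mm [  0. 166.   0.] units: [0.     1.3833 0.    ]
```

Request:
send_rows([
  [[-0.136,0,-0.228],[0,0,0]],
  [[-0.136,0,-0.228],[0,0,0]],
  [[0,0.01,0],[0,0,0]],
  [[0,0.2,0],[0,0,0]],
  [[0,0.2,0],[0,0,0]],
  [[0,0.2,0],[0,0,0]],
  [[0,0.2,0],[0,0,0]],
  [[0,0,0],[0,0,0]],
  [[0,0,0],[0,0,0]],
])

```text
time: 4.0
eef_pos: [0.5307, -0.0185, 0.2443]
tcp_rot: [0.05, -0.705, 0.705, -0.049]
contact_force: [0.8, -0.2, 0.6]
opening: 1.003
```

Run:
```python
from h import *
st=get_state();print(st["time"],st["eef_pos"],st["contact_force"])
go([.531,-.017,.174],down(np.arctan2(-.99,.14)))
s=read_camera("scene")["img"][170:310,270:420]
cv2.imwrite("pics/app1.png",cv2.resize(s,None,fx=4,fy=4))
```

```text
4.0 [ 0.5307 -0.0185  0.2443] [ 0.7657 -0.1553  0.642 ]
turn deg [-0.0071 -0.0412  0.0395]  units/10: [-0. -0.  0.]  shift mm [-0.4735 70.2872 -1.422 ] units: [-0.0039  0.5857 -0.0119]
```

View pics/app1.png

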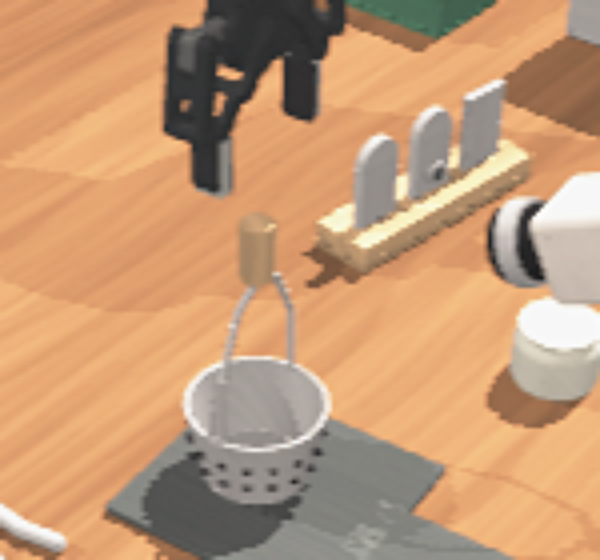

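The open fingers straddle the grip, with the grip top at crop (258,225) between the tips. Descending and closing.

Request:
send_rows([
  [[0,0.15,-0.012],[0,0,0]],
  [[0,0.15,0],[0,0,0]],
  [[0,0.15,0],[0,0,0]],
  [[0,0.135,0],[0,0,0]],
  [[0,0,0],[0,0,0]],
  [[0,0,0],[0,0,0]],
])

```text
time: 4.65
eef_pos: [0.5316, -0.0163, 0.1756]
tcp_rot: [0.049, -0.705, 0.706, -0.051]
contact_force: [-0.4, -0.4, 0.7]
opening: 1.002
```

Request:
send_rows([
  [[0,0,0],[0,0,0]],
  [[0,0,0],[0,0,0]],
  [[0,0,0],[0,0,0]],
  [[0,0,0],[0,0,0]],
  [[0,0,0],[0,0,0]],
  [[0,0,0],[0,0,0]],
  [[0,0,0],[0,0,0]],
  [[0,0,0],[0,0,0]],
  [[0,0,0],[0,0,0]],
  [[0,0,0],[0,0,0]],
], gripper=1, grip_force=40)

```text
time: 5.65
eef_pos: [0.5311, -0.016, 0.1744]
tcp_rot: [0.049, -0.705, 0.705, -0.05]
contact_force: [-0.1, -0.4, 3.8]
opening: 0.24
```

Request:
send_rows([
  [[0,-0.1,0],[0,0,0]],
  [[0,-0.15,0],[0,0,0]],
  [[0,-0.15,0],[0,0,0]],
  [[0,-0.15,0],[0,0,0]],
  [[0,-0.15,0],[0,0,0]],
  [[0,-0.15,0],[0,0,0]],
  [[0,-0.15,0],[0,0,0]],
  [[0,0,0],[0,0,0]],
  [[0,0,0],[0,0,0]],
])

```text
time: 6.55
eef_pos: [0.5303, -0.0158, 0.2933]
tcp_rot: [-0.05, 0.705, -0.705, 0.049]
contact_force: [-0.2, -0.5, -2.5]
opening: 0.245
```

Run:
```python
from h import *
st=get_state();p=st["eef_pos"];print(st["time"],p,st["contact_force"])
Jh=np.arctan2(-.986,-.164); d=np.array([.9864,-.164,0]); seat=np.array([.5107,-.2898,0])
a=go([*(seat-d*.085)[:2],.285],down(Jh))
b=go([*seat[:2],.285],a[1],a)
```

```text
6.55 [ 0.5303 -0.0158  0.2933] [-0.2205 -0.4517 -2.5242]
turn deg [ 0.014  17.5168  0.0579]  units/10: [0.     0.0049 0.    ]  shift mm [ 59.3819   8.3439 273.5266] units: [0.4948 0.0695 2.2794]
turn deg [0. 0. 0.]  units/10: [0. 0. 0.]  shift mm [-84.9949   0.      -0.0056] units: [-0.7083  0.     -0.    ]
```

Request:
send_rows([
  [[0,0,0],[0,0.0097,0]],
  [[0,0,0],[0,0.0097,0]],
  [[0,0,0],[0,0.0097,0]],
  [[0,0,0],[0,0.0097,0]],
  [[0,0,0],[0,0.0097,0]],
  [[0.025,0,0.114],[0,0,0]],
  [[0.035,0,0.163],[0,0,0]],
  [[0.035,0,0.163],[0,0,0]],
  [[0.035,0,0.163],[0,0,0]],
  [[0.035,0,0.163],[0,0,0]],
  [[0.035,0,0.163],[0,0,0]],
  [[0.035,0,0.163],[0,0,0]],
])

```text
time: 7.75
eef_pos: [0.4801, -0.1418, 0.2926]
tcp_rot: [0.057, 0.705, -0.705, -0.058]
contact_force: [0.4, -0.0, -1.9]
opening: 0.244
```

Request:
send_rows([
  [[0.035,0,0.163],[0,0,0]],
  [[0.035,0,0.163],[0,0,0]],
  [[0.035,0,0.163],[0,0,0]],
  [[0.035,0,0.163],[0,0,0]],
  [[0.035,0,0.163],[0,0,0]],
  [[0.035,0,0.163],[0,0,0]],
  [[0.035,0,0.163],[0,0,0]],
  [[0.025,0,0.06],[0,0,0]],
  [[0,0,0],[0,0,0]],
  [[0,0,0],[0,0,0]],
  [[0,0,0],[0,0,0]],
])

```text
time: 8.85
eef_pos: [0.4262, -0.2768, 0.2937]
tcp_rot: [0.057, 0.705, -0.705, -0.058]
contact_force: [-0.4, 0.8, -1.1]
opening: 0.249
```

Run:
```python
from h import *
st=get_state();p=st["eef_pos"];print(st["time"],p,st["contact_force"],st["opening"])
Jh=np.arctan2(-.986,-.164); d=np.array([.9864,-.164,0]); seat=np.array([.5107,-.2898,0])
a=go([*(seat-d*.085)[:2],.285],down(Jh))
a=go([*seat[:2],.285],down(Jh))
s=read_camera("scene")["img"][200:350,150:340]
cv2.imwrite("pics/hook1.png",cv2.resize(s,None,fx=4,fy=4))
```

```text
8.85 [ 0.4262 -0.2768  0.2937] [-0.3665  0.8498 -1.1126] 0.24880986497190904
turn deg [0.032  0.1196 0.0132]  units/10: [0. 0. 0.]  shift mm [-0.4806  8.7136 -1.0143] units: [-0.004   0.0726 -0.0085]
turn deg [0.032  0.1196 0.0132]  units/10: [0. 0. 0.]  shift mm [-85.4755   8.7136  -1.0199] units: [-0.7123  0.0726 -0.0085]
```

View pics/hook1.png

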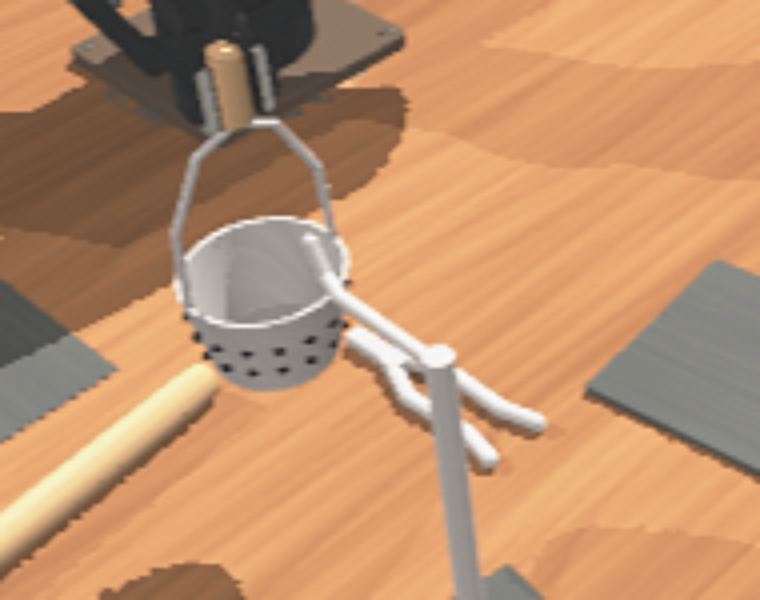

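The basket hangs upright with its bail facing the hook tip at crop (310,240). Moving in over the seat, then lowering.

Request:
send_rows([
  [[-0.089,0,-0.004],[0,0,0]],
  [[-0.089,0,-0.004],[0,0,0]],
  [[-0.089,0,0],[0,0,0]],
  [[-0.089,0,0],[0,0,0]],
  [[-0.089,0,0],[0,0,0]],
  [[-0.089,0,0],[0,0,0]],
  [[-0.089,0,0],[0,0,0]],
  [[-0.089,0,0],[0,0,0]],
  [[0,0,0],[0,0,0]],
  [[0,0,0],[0,0,0]],
])

```text
time: 9.9
eef_pos: [0.5106, -0.2905, 0.2937]
tcp_rot: [0.058, 0.705, -0.705, -0.058]
contact_force: [0.0, 0.9, -1.9]
opening: 0.24
```

Request:
send_rows([
  [[0,0.07,0],[0,0,0]],
  [[0,0.07,0],[0,0,0]],
  [[0,0.07,0],[0,0,0]],
  [[0,0.07,0],[0,0,0]],
  [[0,0.04,0],[0,0,0]],
  [[0,0,0],[0,0,0]],
  [[0,0,0],[0,0,0]],
])

```text
time: 10.6
eef_pos: [0.5106, -0.2906, 0.2556]
tcp_rot: [-0.058, -0.705, 0.705, 0.058]
contact_force: [-0.1, -0.3, -1.7]
opening: 0.242
```

Run:
```python
from h import *
st=get_state();p=st["eef_pos"];print(st["time"],p,st["contact_force"],st["opening"])
a=go([.5107,-.2898,.245],down(np.arctan2(-.986,-.164)))
s=read_camera("scene")["img"][220:350,180:340];t=read_camera("top")["img"][190:265,380:450]
o=np.zeros((520,800,3),np.uint8);o[:,:640]=cv2.resize(s,None,fx=4,fy=4);o[:150,640:780]=cv2.resize(t,None,fx=2,fy=2)
cv2.imwrite("pics/hook2.png",o)
```

```text
10.6 [ 0.5106 -0.2906  0.2556] [-0.0733 -0.2795 -1.6971] 0.2416351034908671
turn deg [-0.004   0.0557 -0.0038]  units/10: [-0.  0. -0.]  shift mm [ 0.018  10.575  -0.7817] units: [ 0.0002  0.0881 -0.0065]
```

View pics/hook2.png

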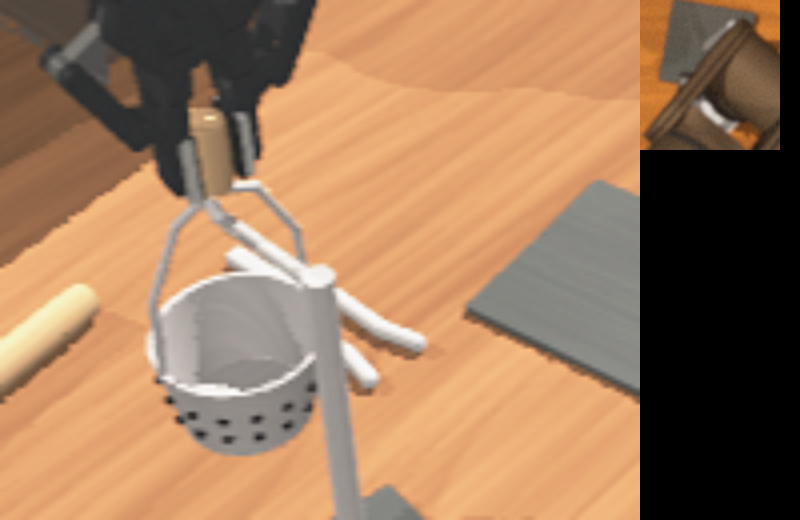

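The hook runs from the post at crop (318,275) under the bail peak at (215,192), with its tip hidden behind the finger. Lowering gently until the force changes.

Request:
send_rows([
  [[0,0.03,0],[0,0,0]],
  [[0,0.03,0],[0,0,0]],
  [[0,0.03,0],[0,0,0]],
  [[0,0,0],[0,0,0]],
  [[0,0,0],[0,0,0]],
])

```text
time: 11.2
eef_pos: [0.5112, -0.2905, 0.2456]
tcp_rot: [-0.059, -0.705, 0.705, 0.057]
contact_force: [0.9, 2.0, 3.4]
opening: 0.246
```

Request:
send_rows([
  [[0,0,0],[0,0,0]],
  [[0,0,0],[0,0,0]],
  [[0,0,0],[0,0,0]],
  [[0,0,0],[0,0,0]],
  [[0,0,0],[0,0,0]],
  [[0,0,0],[0,0,0]],
], gripper=0.4)

```text
time: 11.8
eef_pos: [0.5105, -0.2905, 0.2446]
tcp_rot: [0.058, 0.705, -0.705, -0.058]
contact_force: [-0.1, 0.3, 0.1]
opening: 0.6
```

Request:
send_rows([
  [[0,-0.05,0],[0,0,0]],
  [[0,-0.1,0],[0,0,0]],
  [[0,-0.15,0],[0,0,0]],
  [[0,-0.15,0],[0,0,0]],
  [[0,-0.2,0],[0,0,0]],
  [[0,-0.2,0],[0,0,0]],
  [[0,-0.2,0],[0,0,0]],
  [[0,0,0],[0,0,0]],
  [[0,0,0],[0,0,0]],
  [[0,0,0],[0,0,0]],
])

```text
time: 12.8
eef_pos: [0.5101, -0.2902, 0.3691]
tcp_rot: [0.057, 0.705, -0.704, -0.059]
contact_force: [0.2, 0.1, -0.3]
opening: 0.597
```

Run:
```python
from h import *
st=get_state();p=st["eef_pos"];print(st["time"],p,st["contact_force"],st["opening"])
s=read_camera("scene")["img"][220:350,180:340]
cv2.imwrite("pics/hook3.png",cv2.resize(s,None,fx=4,fy=4))
m=np.array([.440,.2955,0]); D=down(-.115)
R0=R.from_quat(st["tcp_rot"]).as_matrix()
a=go([.43,.0,.36],R0); a=go([*m[:2],.36],R0,a); a=go([*m[:2],.36],D,a); go([*m[:2],.067],D,a)
```

```text
12.8 [ 0.5101 -0.2902  0.3691] [ 0.2118  0.0652 -0.3186] 0.5966947577115383
turn deg [0.0159 0.0028 0.0337]  units/10: [0. 0. 0.]  shift mm [ 126.2976    9.3651 -273.1582] units: [ 1.0525  0.078  -2.2763]
turn deg [0. 0. 0.]  units/10: [0. 0. 0.]  shift mm [  38.334     0.477  -293.1732] units: [ 0.3194  0.004  -2.4431]
turn deg [  0.1617 -92.7987   0.0357]  units/10: [ 0.     -0.0258  0.    ]  shift mm [0. 0. 0.] units: [0. 0. 0.]
turn deg [0. 0. 0.]  units/10: [0. 0. 0.]  shift mm [  0. 293.   0.] units: [0.     2.4417 0.    ]
```

View pics/hook3.png

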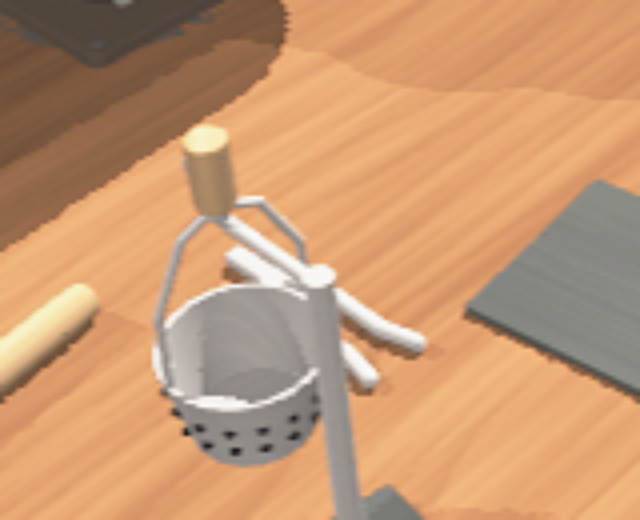

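The basket hangs upright on the hook, released; the grip is at crop (210,170). On to the medallion.

Request:
send_rows([
  [[0.105,0,-0.228],[0,0,0]],
  [[0.105,0,-0.228],[0,0,0]],
  [[0.105,0,-0.228],[0,0,0]],
  [[0.105,0,-0.228],[0,0,0]],
  [[0.105,0,-0.228],[0,0,0]],
  [[0.105,0,-0.228],[0,0,0]],
  [[0.105,0,-0.228],[0,0,0]],
  [[0.105,0,-0.228],[0,0,0]],
  [[0.105,0,-0.228],[0,0,0]],
  [[0.105,0,-0.228],[0,0,0]],
], gripper=0.3)

```text
time: 13.85
eef_pos: [0.4299, 0.0011, 0.3692]
tcp_rot: [0.057, 0.705, -0.705, -0.059]
contact_force: [0.2, -0.5, 0.7]
opening: 0.7
```

Request:
send_rows([
  [[0.032,0,-0.244],[0,0,0]],
  [[0.032,0,-0.244],[0,0,0]],
  [[0.032,0,-0.244],[0,0,0]],
  [[0.032,0,-0.244],[0,0,0]],
  [[0.032,0,-0.244],[0,0,0]],
  [[0.032,0,-0.244],[0,0,0]],
  [[0.032,0,-0.244],[0,0,0]],
  [[0.032,0,-0.244],[0,0,0]],
  [[0.032,0,-0.244],[0,0,0]],
  [[0.032,0,-0.244],[0,0,0]],
])

```text
time: 14.85
eef_pos: [0.4401, 0.2962, 0.369]
tcp_rot: [-0.057, -0.704, 0.705, 0.059]
contact_force: [0.2, -0.3, 0.2]
opening: 0.699
```

Request:
send_rows([
  [[0,0,0],[0,-0.0215,0]],
  [[0,0,0],[0,-0.0215,0]],
  [[0,0,0],[0,-0.0215,0]],
  [[0,0,0],[0,-0.0215,0]],
  [[0,0,0],[0,-0.0215,0]],
  [[0,0,0],[0,-0.0215,0]],
  [[0,0,0],[0,-0.0215,0]],
  [[0,0,0],[0,-0.0215,0]],
  [[0,0,0],[0,-0.0215,0]],
  [[0,0,0],[0,-0.0215,0]],
  [[0,0,0],[0,-0.0215,0]],
  [[0,0,0],[0,-0.0215,0]],
])

```text
time: 16.05
eef_pos: [0.4403, 0.2949, 0.3689]
tcp_rot: [-0.473, 0.527, -0.526, 0.471]
contact_force: [-0.3, -0.1, -0.1]
opening: 0.697
```

Request:
send_rows([
  [[0,0,0],[0,0,0]],
  [[0,0,0],[0,0,0]],
])

```text
time: 16.25
eef_pos: [0.4405, 0.295, 0.3696]
tcp_rot: [-0.471, 0.528, -0.528, 0.469]
contact_force: [-0.5, 1.3, -1.2]
opening: 0.7
```

Run:
```python
from h import *
st=get_state();p=st["eef_pos"];print(st["time"],p,st["qpos"],st["opening"])
m=np.array([.440,.2955,0]); D=down(-.115)
a=go([*m[:2],p[2]],D); go([*m[:2],.16],D,a); go([*m[:2],.067],D,a)
```

```text
16.25 [0.4405 0.295  0.3696] [ 0.3987 -0.1062  1.7738 -0.      1.4758  0.5151] 0.70003491814788
turn deg [ 0.0948 -0.0826  0.0555]  units/10: [ 0. -0.  0.]  shift mm [-0.4427  0.     -0.514 ] units: [-0.0037  0.     -0.0043]
turn deg [0. 0. 0.]  units/10: [0. 0. 0.]  shift mm [  0.     209.6151   0.    ] units: [0.     1.7468 0.    ]
turn deg [0. 0. 0.]  units/10: [0. 0. 0.]  shift mm [  0.     302.6151   0.    ] units: [0.     2.5218 0.    ]
```

Request:
send_rows([
  [[0,0.25,0],[0,0,0]],
  [[0,0.25,0],[0,0,0]],
  [[0,0.25,0],[0,0,0]],
  [[0,0.25,0],[0,0,0]],
  [[0,0.25,0],[0,0,0]],
  [[0,0.25,0],[0,0,0]],
  [[0,0.25,0],[0,0,0]],
  [[0,0.1,0],[0,0,0]],
  [[0,0,0],[0,0,0]],
  [[0,0,0],[0,0,0]],
])

```text
time: 17.25
eef_pos: [0.4414, 0.2955, 0.1498]
tcp_rot: [0.47, -0.528, 0.528, -0.471]
contact_force: [-0.0, 0.1, 0.6]
opening: 0.701
```

Run:
```python
from h import *
st=get_state();p=st["eef_pos"];print(st["time"],p,st["opening"])
go([.440,.2955,.067],down(-.115))
s=read_camera("scene")["img"][150:260,310:440];t=read_camera("top")["img"][240:290,150:250]
cv2.imwrite("pics/med1.png",cv2.resize(s,None,fx=5,fy=5))
```

```text
17.25 [0.4414 0.2955 0.1498] 0.7005149445657906
turn deg [-0.0757  0.0449 -0.0452]  units/10: [-0.  0. -0.]  shift mm [ 0.1231 82.8314 -1.3986] units: [ 0.001   0.6903 -0.0117]
```

View pics/med1.png

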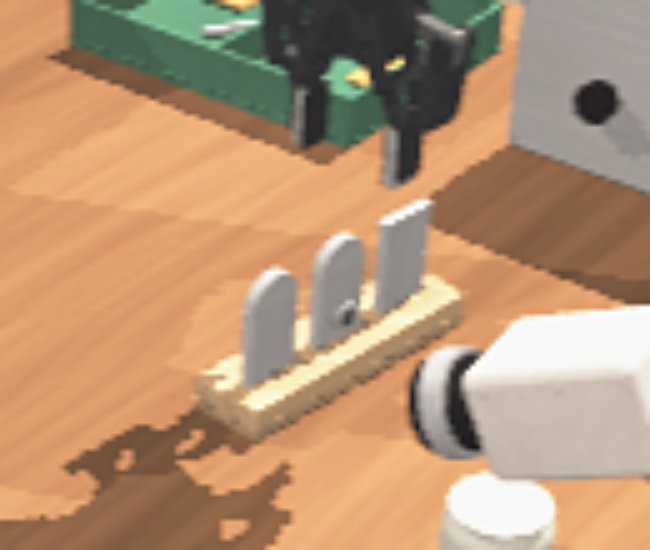

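The fingertips at crop (305,145) and (398,180) straddle the middle casting, whose top is at (340,240). Descend, grip and lift.

Request:
send_rows([
  [[0,0.12,-0.012],[0,0,0]],
  [[0,0.12,0],[0,0,0]],
  [[0,0.12,0],[0,0,0]],
  [[0,0.12,0],[0,0,0]],
  [[0,0.12,0],[0,0,0]],
  [[0,0.09,0],[0,0,0]],
  [[0,0,0],[0,0,0]],
  [[0,0,0],[0,0,0]],
])

```text
time: 18.15
eef_pos: [0.4393, 0.2953, 0.0656]
tcp_rot: [-0.471, 0.528, -0.528, 0.471]
contact_force: [0.6, -0.8, 0.4]
opening: 0.701
```

Request:
send_rows([
  [[0,0,0],[0,0,0]],
  [[0,0,0],[0,0,0]],
  [[0,0,0],[0,0,0]],
  [[0,0,0],[0,0,0]],
  [[0,0,0],[0,0,0]],
  [[0,0,0],[0,0,0]],
  [[0,0,0],[0,0,0]],
  [[0,0,0],[0,0,0]],
  [[0,0,0],[0,0,0]],
  [[0,0,0],[0,0,0]],
], gripper=1, grip_force=60)

```text
time: 19.15
eef_pos: [0.4387, 0.2956, 0.0665]
tcp_rot: [-0.471, 0.528, -0.527, 0.47]
contact_force: [-4.1, 0.7, 5.6]
opening: 0.084
```

Run:
```python
from h import *
st=get_state();print(st["time"],st["eef_pos"],st["opening"],st["contact_force"])
go([.440,.2955,.067],down(-.115))
```

```text
19.15 [0.4387 0.2956 0.0665] 0.084362995332005 [-4.1407  0.6648  5.631 ]
turn deg [ 0.0996  0.0559 -0.0042]  units/10: [ 0.  0. -0.]  shift mm [-0.0843 -0.4807  1.2632] units: [-0.0007 -0.004   0.0105]
```

Request:
send_rows([
  [[0,-0.06,0],[0,0,0]],
  [[0,-0.12,0],[0,0,0]],
  [[0,-0.17,0],[0,0,0]],
  [[0,-0.2,0],[0,0,0]],
  [[0,-0.2,0],[0,0,0]],
  [[0,-0.2,0],[0,0,0]],
  [[0,-0.2,0],[0,0,0]],
  [[0,-0.2,0],[0,0,0]],
  [[0,-0.2,0],[0,0,0]],
  [[0,-0.2,0],[0,0,0]],
  [[0,0,0],[0,0,0]],
  [[0,0,0],[0,0,0]],
])

```text
time: 20.35
eef_pos: [0.4394, 0.2952, 0.2763]
tcp_rot: [0.47, -0.527, 0.528, -0.471]
contact_force: [-0.1, -0.5, -2.2]
opening: 0.084
```

```bash
cat >> h.py <<'E'
def target(t=.44,w=.122,F=(.551,-.022,.180),off=(0,.0285,.004)):
    z=np.array([np.cos(t)*np.cos(w),np.cos(t)*np.sin(w),np.sin(t)]); y=-np.array([-np.sin(t)*np.cos(w),-np.sin(t)*np.sin(w),np.cos(t)])
    Rm=np.c_[np.cross(y,z),y,z]; return np.array(F)-Rm@np.array(off),Rm
E
python3 - <<'E'
from h import *
st=get_state();print(st["time"],st["eef_pos"],st["opening"],st["contact_force"])
p,Rm=target(); print(p)
a=go([.5,.13,.27],Rm); go(p,Rm,a)
E
```

```text
20.35 [0.4394 0.2952 0.2763] 0.08386986512773917 [-0.1493 -0.4534 -2.1815]
[ 0.5354 -0.0239  0.2041]
turn deg [ 24.9982 -13.2844   2.946 ]  units/10: [ 0.0069 -0.0037  0.0008]  shift mm [171.3517  22.7915  33.508 ] units: [1.4279 0.1899 0.2792]
turn deg [0. 0. 0.]  units/10: [0. 0. 0.]  shift mm [157.0768  66.6101 -13.2713] units: [ 1.309   0.5551 -0.1106]
```

Request:
send_rows([
  [[0,0,0],[0.00694,-0.00369,0.00082]],
  [[0,0,0],[0.00694,-0.00369,0.00082]],
  [[0,0,0],[0.00694,-0.00369,0.00082]],
  [[0,0,0],[0.00694,-0.00369,0.00082]],
  [[0,0,0],[0.00694,-0.00369,0.00082]],
  [[0,0,0],[0.00694,-0.00369,0.00082]],
  [[0,0,0],[0.00694,-0.00369,0.00082]],
  [[0,0,0],[0.00694,-0.00369,0.00082]],
  [[0,0,0],[0.00694,-0.00369,0.00082]],
  [[0,0,0],[0.00694,-0.00369,0.00082]],
  [[0,0,0],[0,0,0]],
])

```text
time: 21.45
eef_pos: [0.4374, 0.2946, 0.2726]
tcp_rot: [-0.404, 0.356, -0.559, 0.631]
contact_force: [-0.8, -0.5, -1.3]
opening: 0.088
```

Request:
send_rows([
  [[0.143,0.019,0.028],[0,0,0]],
  [[0.143,0.019,0.028],[0,0,0]],
  [[0.143,0.019,0.028],[0,0,0]],
  [[0.143,0.019,0.028],[0,0,0]],
  [[0.143,0.019,0.028],[0,0,0]],
  [[0.143,0.019,0.028],[0,0,0]],
  [[0.143,0.019,0.028],[0,0,0]],
  [[0.143,0.019,0.028],[0,0,0]],
  [[0.143,0.019,0.028],[0,0,0]],
  [[0.143,0.019,0.028],[0,0,0]],
  [[0,0,0],[0,0,0]],
])

```text
time: 22.55
eef_pos: [0.5001, 0.1282, 0.2681]
tcp_rot: [-0.402, 0.357, -0.56, 0.63]
contact_force: [-0.7, 0.5, -0.9]
opening: 0.082
```

Run:
```python
from h import *
st=get_state();print(st["time"],st["eef_pos"],st["opening"],st["qpos"])
p,Rm=target(); go(p,Rm)
```

```text
22.55 [0.5001 0.1282 0.2681] 0.08168376478666893 [ 0.0384 -0.3172  2.1711  0.045   0.8545 -0.1026]
turn deg [ 0.292  -0.1596  0.0703]  units/10: [ 0.0001 -0.      0.    ]  shift mm [155.2726  64.9715 -12.3176] units: [ 1.2939  0.5414 -0.1026]
```

Request:
send_rows([
  [[0.118,0.049,-0.009],[0,0,0]],
  [[0.118,0.049,-0.009],[0,0,0]],
  [[0.118,0.049,-0.009],[0,0,0]],
  [[0.118,0.049,-0.009],[0,0,0]],
  [[0.118,0.049,-0.009],[0,0,0]],
  [[0.118,0.049,-0.009],[0,0,0]],
  [[0.118,0.049,-0.009],[0,0,0]],
  [[0.118,0.049,-0.009],[0,0,0]],
  [[0.118,0.049,-0.009],[0,0,0]],
  [[0.118,0.049,-0.009],[0,0,0]],
  [[0.118,0.049,-0.009],[0,0,0]],
  [[0,0,0],[0,0,0]],
])

```text
time: 23.75
eef_pos: [0.535, -0.0232, 0.2042]
tcp_rot: [-0.402, 0.357, -0.559, 0.631]
contact_force: [-0.7, -0.3, -1.6]
opening: 0.086
```

Request:
send_rows([
  [[0,0,0],[0,0,0]],
  [[0,0,0],[0,0,0]],
  [[0,0,0],[0,0,0]],
])

```text
time: 24.05
eef_pos: [0.5355, -0.022, 0.2062]
tcp_rot: [-0.402, 0.355, -0.559, 0.632]
contact_force: [-0.5, -0.8, -0.8]
opening: 0.082
```

Run:
```python
from h import *
st=get_state();print(st["time"],st["eef_pos"],st["opening"],st["dq"])
p,Rm=target(); go(p,Rm)
s=read_camera("scene")
T=np.linalg.inv(s["world_from_camera"])
def pr(P): q=T[:3,:3]@P+T[:3,3]; return np.array([s["fx"]*q[0]/q[2]+s["cx"],s["fy"]*q[1]/q[2]+s["cy"]])
print("focus px",pr(np.array([.551,-.022,.18])),"boss front px",pr(np.array([.551,-.022,.18])+Rm[:,2]*.006),"bottom px",pr(np.array([.551,-.022,.18])+Rm@[0,.032,-.004]),"lens",pr(np.array([.551,-.022,.18])+Rm[:,2]*.15))
o=np.zeros((600,800,3),np.uint8);o[:,:720]=cv2.resize(s["img"][190:340,260:440],None,fx=4,fy=4)
cv2.imwrite("pics/fin1.png",o)
cv2.imwrite("pics/fin_full.png",s["img"])
```

```text
24.05 [ 0.5355 -0.022   0.2062] 0.08186048445290865 [-0.0011 -0.0032 -0.0007  0.0006 -0.0006 -0.0023]
turn deg [ 0.0958  0.0516 -0.025 ]  units/10: [ 0.  0. -0.]  shift mm [ 1.9027  1.7686 -1.2261] units: [ 0.0159  0.0147 -0.0102]
focus px [339.6687 235.8399] boss front px [341.72   235.6974] bottom px [343.2175 248.0471] lens [396.3579 231.9016]
```

View pics/fin1.png

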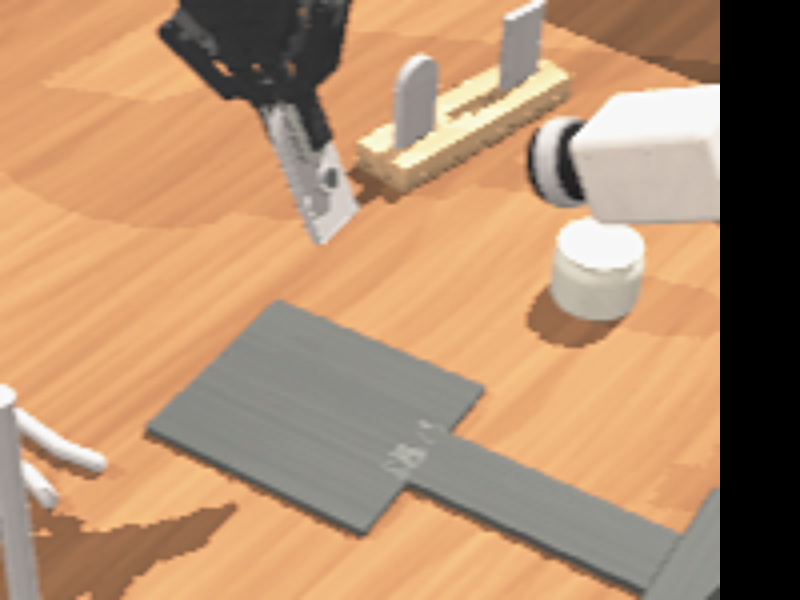

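The boss sits at crop (328,177), pixel (342,234), against a predicted (341.7,235.7). The lens is at pixel (396,230.5) against a predicted (396.4,231.9). I make a 2 mm trim, check the basket, and hand in.

Request:
send_rows([
  [[0.012,0.012,-0.008],[0,0,0]],
  [[0,0,0],[0,0,0]],
  [[0,0,0],[0,0,0]],
  [[0,0,0],[0,0,0]],
  [[0,0,0],[0,0,0]],
  [[0,0,0],[0,0,0]],
  [[0,0,0],[0,0,0]],
  [[0,0,0],[0,0,0]],
  [[0,0,0],[0,0,0]],
  [[0,0,0],[0,0,0]],
])

```text
time: 25.1
eef_pos: [0.5354, -0.0242, 0.2042]
tcp_rot: [-0.402, 0.356, -0.559, 0.632]
contact_force: [0.5, -0.8, -1.8]
opening: 0.088
```

Run:
```python
from h import *
st=get_state();print(st["time"],st["eef_pos"],st["opening"],np.abs(st["dq"]).max())
go(*target())
s=read_camera("scene")["img"]
o=np.hstack([cv2.resize(s[220:350,180:300],None,fx=3,fy=3),cv2.resize(s[190:320,300:420],None,fx=3,fy=3)])
cv2.imwrite("pics/fin2.png",o)
```

```text
25.1 [ 0.5354 -0.0242  0.2042] 0.08751741855723902 0.0017656465123426042
turn deg [0.1109 0.0047 0.0045]  units/10: [0. 0. 0.]  shift mm [-0.2915  0.1287 -0.0878] units: [-0.0024  0.0011 -0.0007]
```

View pics/fin2.png

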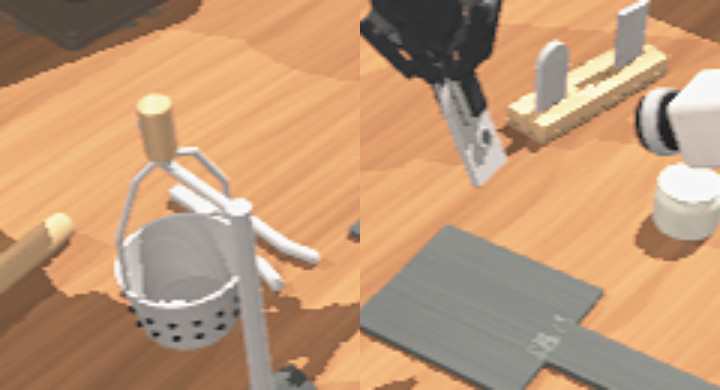

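The basket hangs on the hook (grip at crop (157,130)), and the medallion is held facing the lens at (480,135). Both other castings are still in their slots.

```bash
python3 -c "
from plant import *
print(sign_off())"
```

```text
the job is handed in; nothing more can be done
None
```

I hung the rinsing basket by its bail on the drip stand's hook and let it go. I then took the medallion from the middle slot and handed the job in while holding it at the focus point, 25 s into the 69 s allowed.

**Medallion:** in the last check the tool was within 0.4 mm and 0.1° of the target I had measured. Before a final 2 mm trim, the setting and the lens each showed within about 2 pixels of where they should be in the scene view. The gripper opening stayed at about 7 mm and the arm was still.

**Basket:** it hangs upright and released on the hook in the last picture.

**Rest of the bench:** both other castings are still in their slots. I did not measure the tools or the tin again; none looks moved where it appears in the last pictures.

No check failed or disagreed. I confirmed the medallion's final position from the scene camera and the arm's own readings only, not from the top camera.

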